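# Fit the guide bush and the roller extension arm to the saw stand

### The arm

A 6-joint arm with a two-finger parallel gripper is mounted at the origin on the work surface. World frame = base frame: x ahead of the robot, y to its left, z up, the work surface at z = 0. Lengths are in m, angles in rad, forces in N, time in s.
With the tool pointing down it reaches from about 0.375 to 0.9 m from the base axis. Payload 3.1 kg.
Tool frame: the origin (TCP) lies between the finger pads; the fingertips stand manip.nose_length ahead of it and the grasp point (between the pads) lies 5 mm behind it (manip.nose_length is the distance from the TCP to the fingertips, in m); z points along the fingers, y is the line along which they close (so a half turn about z gives the same grasp; the last joint's range is limited). The gripper opens to 85 mm and grips with 20 to 120 N. Pads are 22 mm wide; open, the fingers measure 114 mm over their backs; the gripper's body (76 mm by 85 mm) begins 54 mm behind the grasp point. The pads swing forward as they close: fully open they stand 13 mm farther back than shut.
Start: joints at [-1.395, 0.527, 1.433, -0, 1.181, -0.178], TCP at [0.217, -0.586, 0.214] pointing down, gripper open.
Joint ranges: [-3.08, 3.08], [-0.75, 2.2], [0.22, 2.44], [-1.43, 4.57], [0, 2.65], [-2.85, 2.85]. Speed limits (rad/s): [2.79, 2.79, 3.14, 3.14, 3.14, 3.14].

### API

Orientations are given as a unit quaternion [x, y, z, w].
In Python, from station import monitor, eyes, job, manip gives the robot as it stands.
- The arm moves only by the shell command python3 -m pendant 'ROWS' [FORCE]. ROWS is JSON, a list that holds one entry, the list of rows, each a list of 7 numbers: the shift along the tool's x, y, z as a fraction of full scale, then the turn, a rotation vector about the tool's x, y, z as a fraction of full scale, then the opening, from 0 (shut) to 1 (fully open). A call has 1 to 20 rows; each row shifts and turns the commanded pose from where the row before left it, along the tool's axes as they then stand; what a row does not reach is not made up. Full scale, the value 1, is 800 mm for a shift and 0.12 rad for a turn. A row lasts 1/10 s, in which the tool goes at most 50 mm and 8.59 degrees, less where a joint would pass 70% of its speed; a pose out of reach is approached as far as the arm can. A call with a number of a shift or a turn outside -1 to 1 is refused whole. A call with a gripper value outside its range is refused whole. The fingers move at their own pace and stop on an object; FORCE is the grip in N (left out, the last holds). Time passes only in rows, so rows that do not move let the fingers close. It gives the time, the measured TCP pose, the force, the opening and the grip force at its end, in the units of the state.
- monitor.sense(): the state, without advancing time (a new reading comes with each control period).
- eyes.snapshot(name): name is "side" or "top" or "wrist"; returns a dict with "pixels" (420x560x3 uint8, red, green, blue), "depth" (420x560 float32, m along the optical axis (not along the pixel's ray), 0 where there is no reading), "intrinsics" (3x3 intrinsics, pixels), "eye" and "attitude" of the camera in the world. Camera axes: x right, y down, z forward; pixel columns grow to the right and rows downward; lengths in m; the calibration is good to about 2 mm. A picture is of the moment at which its call begins.
- job.sign_off(): hands the job in; it is judged then, once.
The state is a dict: "t": time; "q": joint angles; "qd": joint speeds; "tau": joint torques, N m; "tcp_pos": TCP position; "tool_rot": TCP orientation; "force": force on the tool from outside, world axes, zero at the start; "ft_torque": the same for the moment, N m; "finger_gap": opening from 0.0 (shut) to 1.0 (fully open); "gripper_force": force on a finger pad.
Only numpy, scipy, OpenCV 4.12 (cv2) and the standard library are available. Lean on these libraries where they do the work, as an engineer would, in place of code of your own. Each camera call takes 0.05 s, during which the arm holds its last target. There are 200 camera calls.

### The job

Fit the roller extension arm to the mitre-saw stand: first push the grey guide bush (the square collar with a hole right through it) barrel-first fully home into the bore in the end of the beam, then slide the arm's tube through the bush until the dark ring marked round the tube is level with the outer face of the collar, with the roller on top. Let go of both, and leave the other things on the bench where they are.

Things in the scene. Friction and masses are not known exactly. Their poses are not given: they have to be found in the camera images.
- beam: saw stand's beam, fixed: aluminium box profile 100 mm wide, 620 long, top 125 above the bench, grey cast end block (60 long) holding the bore. Origin on the bench below the bore's mouth; x along the beam, INTO the bore; z up. Past 200 mm from the mouth: brackets to 170 high, folded legs to 80 mm off the centre line. A star grip sticks out 35 mm from the block's -y side at bore height.
- socket (a point): centre of the bore's mouth, in the beam's flat end face, 85 mm above the bench. Round level bore, 41.6 mm dia, along +x (axes as the beam), 60 mm through the block into the hollow beam: nothing inside stops the tube, its mark sets the depth.
- bush: grey plastic guide bush, 90 g: square collar 50 x 50 mm, 40 long (x -20 to +20), then a round barrel 40 dia, 54 long (x +20 to +74), last 8 mm bevelled; 33 mm dia hole right through both. Lies on a flat of the collar, axis level. Origin: middle of the collar's underside; x along the axis, out of the barrel; axis 25 mm above the origin.
- bush_face (a point): centre of the collar's outer face, on the bush's axis (x -20 mm, z 25 mm in the bush); axes as the bush
- bush_shoulder (a point): on the bush's axis where the barrel leaves the collar (x +20 mm, z 25 mm in the bush); lies at the socket when the bush is home; axes as the bush. Bush in bore and tube in bush are loose sliding fits: let go, they stay by friction but sag a little (up to about 0.06 and 0.1 rad); the level tube straightens the bush again.
- ext_tube: extension arm, 260 g: aluminium tube 30 mm dia, 310 long, black plug bevelled over 10 mm at the free end (+x), roller head at the other (x -105 to -81, 118 wide in y, 78 high, foot level with the tube's underside: lies level, roller on top). Origin on the tube's underside near the centre of mass, a good place to grip, 205 mm from the free end; axis 15 mm above it; z up.
- tube_tip (a point): the tube's free end, on its axis (x +205 mm, z 15 mm in the arm); axes as the arm
- tube_mark (a point): centre, on the tube's axis, of the dark insertion-depth ring (3 mm wide) round the tube, 120 mm from the free end (x +85 mm, z 15 mm in the arm); axes as the arm
- end_plug: bystander: square end plug of the same grey plastic, 50 x 50 mm, 30 mm long with a stub 39 mm dia and 22 mm long, solid, no hole; lies like the bush, origin under the square's middle, stub to +x
- spare_tube: bystander: plain tube 22 mm dia, 240 mm long, without head or ring, lying beside the arm; origin under its middle, x along it
- glue_bottle: bystander: glue bottle 58 mm dia, 188 mm tall, standing beside the beam; origin under its foot
- screw_jar: bystander: clear jar 72 mm dia, 95 mm tall, standing beside the beam; origin under its foot
- tape_measure: bystander: tape measure 70 x 38 x 62 mm high, behind the arm's roller head; origin under its middle; the low bystanders may lie under the arm's way to the bore
- offcut: bystander: block of wood 45 x 120 x 38 mm high; origin under its middle
- screwdriver: bystander: screwdriver 200 mm long, 26 mm thick, lying near the robot; origin under its middle
Mind the look-alikes: they are no part of the job. Leave any red look-alike of the bush alone.

How it is judged:
By the outcome, as a careful person would: the job done as asked, in the order asked, and still so for the second after the job is handed in, with the robot touching nothing.
It also fails if it takes over 67 s, if anything falls off the work surface, if the arm or the gripper's body presses on something with over 40 N, if the wrist force passes 120 N, or if a joint passes its speed limit or range.

## Working session

There is one attempt and no reset: what is moved stays moved. The work goes in short steps, Python scripts to look and compute and a shell command to move; the robot and the scene stay as the last step left them, time stands still between calls to the robot, and variables do not carry over. Pictures are saved under pics/ and viewed, at most 10 in all, crops included, and the job is handed in when it is done.

```bash
ls; mkdir -p pics; cat > h.py <<'E'
import numpy as np, cv2
from scipy.spatial.transform import Rotation as R
from station import monitor, eyes, job, manip
def snap(n,f=None):
    s=eyes.snapshot(n)
    if f: cv2.imwrite(f'pics/{f}.png',s['pixels'][:,:,::-1])
    return s
def rot(a):
    a=np.array(a); return a if a.shape==(3,3) else R.from_quat(a).as_matrix()
def cloud(s):
    K=np.array(s['intrinsics']); d=s['depth']; v,u=np.mgrid[:d.shape[0],:d.shape[1]]
    c=np.dstack([(u-K[0,2])/K[0,0]*d,(v-K[1,2])/K[1,1]*d,d])
    w=c@rot(s['attitude']).T+np.array(s['eye']); w[d==0]=np.nan; return w
def ray(s,u,v,z):
    K=np.array(s['intrinsics']); r=rot(s['attitude'])@np.array([(u-K[0,2])/K[0,0],(v-K[1,2])/K[1,1],1]); e=np.array(s['eye'])
    return e+r*(z-e[2])/r[2]
E
python3 - <<'E'
from h import *
a=snap('top','top0');b=snap('side','side0')
for s in(a,b): print(np.round(s['eye'],3),np.round(rot(s['attitude']),2).tolist(),np.round(s['intrinsics'],0).tolist())
print(manip.nose_length,monitor.sense())
E
```

```text
pics
[ 0.438 -0.053  1.614] [[-0.01, -1.0, 0.05], [-1.0, 0.0, -0.02], [0.02, -0.05, -1.0]] [[500.0, 0.0, 283.0], [0.0, 500.0, 215.0], [0.0, 0.0, 1.0]]
[0.391 0.952 0.737] [[-0.99, -0.08, 0.1], [-0.13, 0.55, -0.83], [0.01, -0.83, -0.55]] [[420.0, 0.0, 271.0], [0.0, 420.0, 217.0], [0.0, 0.0, 1.0]]
0.014 {'t': 0.1, 'q': array([-1.39450022e+00,  5.28411367e-01,  1.43381623e+00, -2.98159481e-05,
        1.18138811e+00, -1.78463318e-01]), 'qd': array([-7.81906263e-05, -2.00472863e-03, -1.20600694e-03, -6.42519299e-04,
        6.12897837e-04,  4.59287006e-05]), 'tau': array([-3.29488657e-04, -4.43306172e+01, -1.78586304e+01, -2.51113797e-04,
        3.86669199e-03, -1.73699415e-07]), 'tcp_pos': array([ 0.2170191 , -0.58536589,  0.21289468]), 'tool_rot': array([ 9.84307919e-01,  1.76456501e-01, -1.26900360e-05, -1.01153980e-03]), 'force': array([-0.48049707,  0.2524221 , -0.40195203]), 'ft_torque': array([-0.0147761 ,  0.0135353 ,  0.01873551]), 'gripper_force': 0.0, 'finger_gap': 1.0000385194507608}
```

View pics/top0.png

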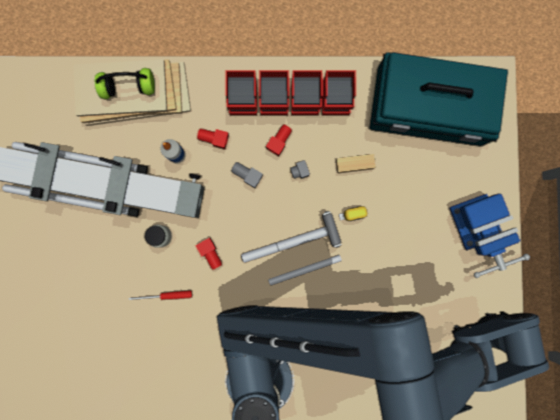

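View pics/side0.png

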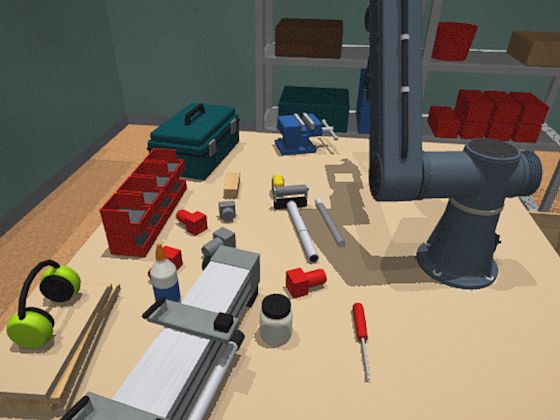

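Top view: candidates for the bush are grey (247,174), grey (300,170), which is smaller and probably the plug, and red (213,137), (279,139), (209,253). The arm has its head at (332,230) and tip at (245,257); the spare tube is at (305,269). The beam mouth is at (200,198). Next is a close crop plus measurement.

```bash
python3 - <<'E'
from h import *
s=snap('top'); im=s['pixels'][:,:,::-1]
cv2.imwrite('pics/crop1.png',cv2.resize(im[130:280,130:360],None,fx=3.4,fy=3.4,interpolation=cv2.INTER_CUBIC))
w=cloud(s)
hsv=cv2.cvtColor(s['pixels'],cv2.COLOR_RGB2HSV)
m=((hsv[:,:,1]<70)&(w[:,:,2]>0.012)).astype(np.uint8)
n,l,st,c=cv2.connectedComponentsWithStats(m)
for i in range(1,n):
    if st[i,4]>60 and st[i,1]<300:
        p=w[l==i]; r=cv2.minAreaRect(p[:,:2].astype(np.float32)); 
        print(np.round(c[i]),st[i,4],'z',np.round(np.percentile(p[:,2],[50,95]),3),np.round(r[0],3),np.round(r[1],3),round(r[2],1))
for u,v in[(200,198),(247,174),(300,170),(245,257),(332,230)]: print(u,v,np.round(w[v,u],3))
E
```

```text
[118.  88.] 3750 z [0.073 0.147] [0.924 0.43 ] [0.165 0.283] 3.8
[184.  89.] 319 z [0.018 0.025] [0.942 0.238] [0.163 0.026] 3.9
[496.  75.] 94 z [0.158 0.164] [ 0.942 -0.701] [0.16  0.074] 49.0
[240.  90.] 676 z [0.101 0.107] [0.906 0.05 ] [0.08  0.086] 89.6
[273.  90.] 671 z [0.101 0.106] [ 0.906 -0.049] [0.085 0.077] 0.0
[307.  90.] 668 z [0.1   0.106] [ 0.907 -0.149] [0.081 0.086] 88.8
[339.  90.] 646 z [0.101 0.106] [ 0.906 -0.249] [0.079 0.085] 88.9
[448.  88.] 255 z [0.198 0.204] [ 0.879 -0.553] [0.14  0.016] 81.0
[490. 132.] 139 z [0.12  0.163] [ 0.779 -0.711] [0.078 0.141] 44.5
[400. 127.] 129 z [0.119 0.13 ] [ 0.785 -0.437] [0.059 0.012] 83.7
[401. 134.] 81 z [0.022 0.029] [ 0.785 -0.46 ] [0.205 0.005] 81.2
[470. 138.] 130 z [0.117 0.129] [ 0.753 -0.656] [0.061 0.011] 82.7
[173. 151.] 320 z [0.122 0.146] [0.722 0.262] [0.056 0.055] 18.6
[ 95. 181.] 9352 z [0.125 0.146] [0.622 0.48 ] [0.618 0.17 ] 79.0
[300. 170.] 256 z [0.048 0.055] [ 0.671 -0.13 ] [0.058 0.054] 13.2
[247. 174.] 429 z [0.047 0.055] [0.657 0.038] [0.094 0.051] 58.4
[299. 240.] 1217 z [0.03 0.08] [ 0.457 -0.094] [0.116 0.316] 9.1
[495. 231.] 478 z [0.126 0.133] [ 0.462 -0.716] [0.077 0.13 ] 21.0
[158. 236.] 510 z [0.093 0.1  ] [0.459 0.309] [0.066 0.07 ] 63.0
[501. 264.] 360 z [0.077 0.086] [ 0.374 -0.746] [0.051 0.178] 22.1
[305. 270.] 495 z [0.02  0.027] [ 0.35  -0.147] [0.022 0.239] 18.6
200 198 [0.576 0.179 0.07 ]
247 174 [0.653 0.035 0.047]
300 170 [ 0.664 -0.131  0.053]
245 257 [0.392 0.043 0.029]
332 230 [ 0.474 -0.227  0.083]
```

View pics/crop1.png

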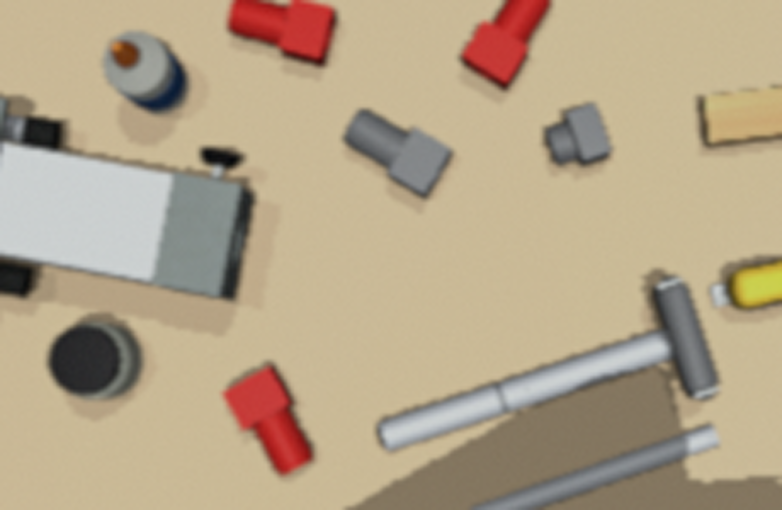

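The crop shows the chosen bush: a solid grey collar at crop (420,163) with a long barrel up-left at (365,130). The end plug at (580,135) is short with a stub. The arm has a dark ring at (503,397) and its tip at (385,437).

```bash
cat >> h.py <<'E'
def yawd(d): return np.degrees(np.arctan2(d[1],d[0]))
def goto(p,yaw):
    "tool-axis shift (fractions) after turning to yaw; turn units (0.12 rad) about tool z"
    st=monitor.sense(); t=st['tcp_pos']; T=rot(st['tool_rot']); y0=yawd(T[:,0])
    dy=(yaw-y0+90)%180-90
    c,s=np.cos(np.radians(y0+dy)),np.sin(np.radians(y0+dy)); d=np.array(p)-t
    print('tcp',np.round(t,4),'yaw',round(y0,2),'tilt',np.round(T[:,2],4),'turn units',round(-np.radians(dy)/.12,3),'shift/0.8',np.round(np.array([c*d[0]+s*d[1],s*d[0]-c*d[1],-d[2]])/.8,4),'after-turn yaw',round(y0+dy,1))
def axisfit(p):
    c=np.median(p[:,:2],0); q=p[:,:2]-p[:,:2].mean(0); return p[:,:2].mean(0),np.linalg.svd(q,full_matrices=False)[2][0]
E
python3 - <<'E'
from h import *
s=snap('top'); w=cloud(s); f=np.nan_to_num(w.reshape(-1,3))
def near(c,r,z0,z1): return f[(np.hypot(f[:,0]-c[0],f[:,1]-c[1])<r)&(f[:,2]>z0)&(f[:,2]<z1)]
# beam top
p=near((.6,.24),.25,.118,.130)
r=lambda p:[np.round(x,4) for x in cv2.minAreaRect(p[:,:2].astype(np.float32))]
print('beam z',np.median(p[:,2]),r(p), np.round(cv2.boxPoints(cv2.minAreaRect(p[:,:2].astype(np.float32))),3).tolist())
# bush
p=near((.657,.038),.08,.015,.07); print('bush',r(p)); p2=p[p[:,2]>.046]; print(r(p2),np.median(p2[:,2]))
# tube
d=np.array([-.29,.957])
p=near((.457,-.094),.22,.022,.036); 
print('tube'); p=p[np.abs((p[:,:2]-[.457,-.094])@[d[1],-d[0]])<.06]
p=p[p[:,1]>-.2]; c,v=axisfit(p); print(c,v,yawd(v),r(p),p[:,2].max())
b=np.array([.657,.038])-.025*np.array([np.cos(np.radians(58.4)),np.sin(np.radians(58.4))]);print(b)
goto([*b,.22],58.4)
E
```

```text
beam z 0.12421255410329524 [array([0.636 , 0.3286]), array([0.3189, 0.2314]), np.float64(87.675)] [[0.5139999985694885, 0.17399999499320984], [0.7450000047683716, 0.16500000655651093], [0.7580000162124634, 0.4830000102519989], [0.5270000100135803, 0.49300000071525574]]
bush [array([0.6567, 0.0393]), array([0.0954, 0.0505]), np.float64(60.196)]
[array([0.6557, 0.0378]), array([0.0916, 0.0505]), np.float64(60.3204)] 0.05082774029471193
tube
[ 0.42833823 -0.07320539] [-0.30676202  0.95178625] 107.86420278725363 [array([ 0.4283, -0.0731]), array([0.0291, 0.2683]), np.float64(18.0825)] 0.035733988467901545
[0.64390035 0.01670683]
tcp [ 0.2171 -0.5856  0.2132] yaw 20.33 tilt [-2.0e-04  1.4e-03 -1.0e+00] turn units -5.537 shift/0.8 [ 0.9208  0.0599 -0.0085] after-turn yaw 58.4
```

```bash
python3 -m pendant '[[[0,0,0,0,0,-0.96,1],[0,0,0,0,0,-0.96,1],[0,0,0,0,0,-0.96,1],[0,0,0,0,0,-0.96,1],[0,0,0,0,0,-0.96,1],[0,0,0,0,0,-0.96,1],[0.06,0.005,0,0,0,0,1],[0.06,0.005,0,0,0,0,1],[0.06,0.005,0,0,0,0,1],[0.06,0.005,0,0,0,0,1],[0.06,0.005,0,0,0,0,1],[0.06,0.005,0,0,0,0,1],[0.06,0.005,0,0,0,0,1],[0.06,0.005,0,0,0,0,1],[0.06,0.005,0,0,0,0,1],[0.06,0.005,0,0,0,0,1],[0.06,0.005,0,0,0,0,1],[0.06,0.005,0,0,0,0,1],[0.06,0.005,0,0,0,0,1],[0,0,0,0,0,0,1]]]'
python3 - <<'E'
from h import *
s=snap('wrist','w1'); w=cloud(s); f=np.nan_to_num(w.reshape(-1,3))
print(np.round(s['eye'],3),np.round(rot(s['attitude'])[:,2],2))
def near(c,r,z0,z1): return f[(np.hypot(f[:,0]-c[0],f[:,1]-c[1])<r)&(f[:,2]>z0)&(f[:,2]<z1)]
r=lambda p:[np.round(x,4) for x in cv2.minAreaRect(p[:,:2].astype(np.float32))]
p=near((.656,.038),.08,.012,.08); print(len(p)); 
if len(p)>5: print(r(p)); p=p[p[:,2]>.044]; print(r(p),np.percentile(p[:,2],[5,50,95]))
goto([.643,.016,.22],60)
# beam end in this and top views
t=snap('top','t2'); wt=cloud(t)
for W in(w,wt):
    f=np.nan_to_num(W.reshape(-1,3)); p=near((.59,.2),.09,.119,.132); p=p[p[:,1]<.26]
    if len(p)>10: print('block',len(p),r(p),np.median(p[:,2]))
E
```

```text
t: 2.2
tcp_pos: [0.5776, -0.0671, 0.2138]
tool_rot: [0.865, 0.502, 0.001, -0.0]
force: [-0.2, 0.3, -0.1]
finger_gap: 1.001
gripper_force: 0.0
[0.618 0.006 0.375] [-0.16 -0.28 -0.95]
4408
[array([0.6507, 0.0321]), array([0.0754, 0.0501]), np.float64(59.7633)]
[array([0.6499, 0.0308]), array([0.0723, 0.0501]), np.float64(59.7244)] [0.04465163 0.05050803 0.05195257]
tcp [ 0.5758 -0.0694  0.2135] yaw 60.23 tilt [ 1.e-04  1.e-04 -1.e+00] turn units 0.034 shift/0.8 [ 0.1344  0.0194 -0.0081] after-turn yaw 60.0
block 893 [array([0.5721, 0.2224]), array([0.0927, 0.1002]), np.float64(79.301)] 0.12538325715454213
```

View pics/w1.png

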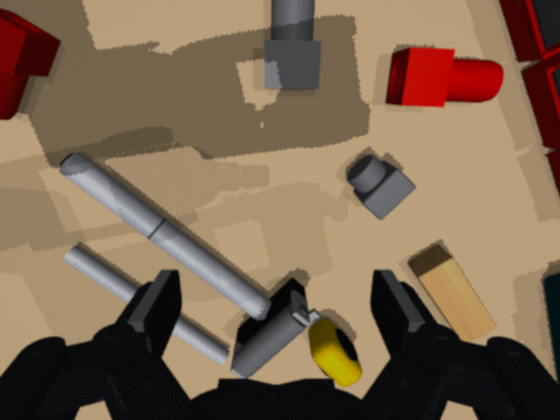

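The wrist view shows the bush ahead at (292,65), the red bush at (440,78), the plug at (380,185), and the arm with its ring at (157,230). The two measurements of the bush agree within 2 mm.

```bash
python3 -m pendant '[[[0.045,0.006,0,0,0,0.03,1],[0.045,0.006,0,0,0,0,1],[0.045,0.007,0.02,0,0,0,1],[0,0,0.056,0,0,0,1],[0,0,0.056,0,0,0,1],[0,0,0.056,0,0,0,1],[0,0,0.03,0,0,0,1],[0,0,0.014,0,0,0,1],[0,0,0,0,0,0,1],[0,0,0,0,0,0,0],[0,0,0,0,0,0,0],[0,0,0,0,0,0,0],[0,0,0,0,0,0,0],[0,0,0,0,0,0,0],[0,0,0,0,0,0,0],[0,0,0,0,0,0,0]]]' 60
python3 -c "
from h import *
goto([.6425,.0165,.028],59.8)"
```

```text
t: 3.9
tcp_pos: [0.6412, 0.0153, 0.0326]
tool_rot: [0.867, 0.498, -0.0, -0.001]
force: [-7.2, 3.7, 18.2]
finger_gap: -0.002
gripper_force: 9.3
tcp [0.6412 0.0153 0.0326] yaw 59.74 tilt [-0.0012  0.0018 -1.    ] turn units -0.009 shift/0.8 [0.0021 0.0007 0.0057] after-turn yaw 59.8
```

```bash
python3 -c "
from h import *
snap('wrist','w2');a=snap('side')['pixels'][:,:,::-1]
cv2.imwrite('pics/s2.png',cv2.resize(a[120:320,130:330],None,fx=2.8,fy=2.8))
w=cv2.imread('pics/w2.png');b=cv2.imread('pics/s2.png')
cv2.imwrite('pics/m2.png',cv2.resize(np.hstack([cv2.resize(w,(560,420)),cv2.resize(b,(420,420))]),(800,343)))"
```

```text
(no output)
```

View pics/m2.png

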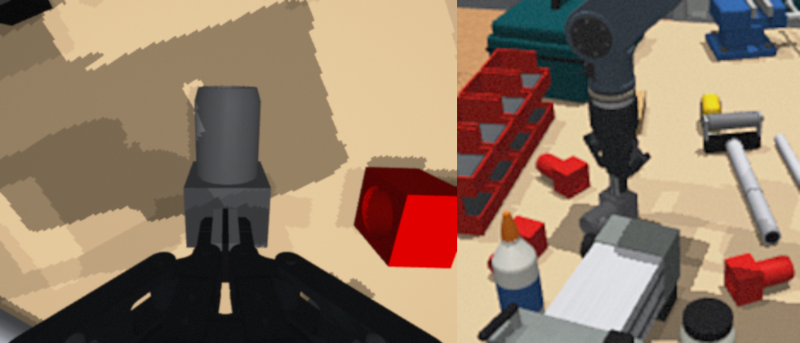

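The fingers are shut over the collar's top (left half, around (225,215)), so the grip missed. Next is a depth check of the fingertip and collar heights.

```bash
python3 -c "
from h import *
s=snap('wrist');w=cloud(s)
# m2 scale 800/980
k=980/800
for u,v in [(200,215),(255,215),(193,235),(265,235),(228,175),(228,110),(222,215),(232,215),(222,235),(227,212),(215,245),(240,245)]:
    print((u,v),np.round(w[int(v*k),int(u*k)],4))
print(monitor.sense()['finger_gap'],monitor.sense()['force'],monitor.sense()['gripper_force'])
"
```

```text
(200, 215) [0.6302 0.0266 0.0505]
(255, 215) [0.6581 0.0101 0.0502]
(193, 235) [0.6191 0.0173 0.0504]
(265, 235) [ 0.657  -0.0042  0.0509]
(228, 175) [0.6558 0.0381 0.0442]
(228, 110) [0.6749 0.071  0.0462]
(222, 215) [0.6445 0.0259 0.0624]
(232, 215) [0.6496 0.0231 0.0627]
(222, 235) [0.6448 0.0258 0.0815]
(227, 212) [0.6473 0.0243 0.0589]
(215, 245) [0.6429 0.0279 0.0911]
(240, 245) [0.6527 0.0225 0.0915]
0.00020960366999410581 [-6.81654777  3.15524774 18.36115271] 9.291769994306378
```

```bash
python3 -m pendant '[[[0,0,-0.03,0,0,0,0],[0,0,-0.05,0,0,0,0],[0,0,-0.05,0,0,0,0],[0,0,0,0,0,0,0],[0,0,0,0,0,0,0]]]'
cat > tip.py <<'E'
from h import *
s=snap('wrist');w=cloud(s);st=monitor.sense();T=rot(st['tool_rot']);l=(w-st['tcp_pos'])@T
m=(np.abs(l[:,:,0])<.03)&(np.abs(l[:,:,1])<.06)&(w[:,:,2]>.06)
q=l[m];print(len(q),'tool z max',np.percentile(q[:,2],[50,90,99,100]),st['finger_gap'],st['tcp_pos'])
g=q[q[:,2]>np.percentile(q[:,2],85)];print('x',np.percentile(g[:,0],[5,50,95]),'y',np.percentile(g[:,1],[2,25,50,75,98]))
E
python3 tip.py; python3 -m pendant '[[[0,0,0,0,0,0,1],[0,0,0,0,0,0,1],[0,0,0,0,0,0,1],[0,0,0,0,0,0,1],[0,0,0,0,0,0,1]]]'; python3 tip.py
```

```text
t: 4.55
tcp_pos: [0.6433, 0.0137, 0.1346]
tool_rot: [0.867, 0.498, 0.002, 0.001]
force: [0.4, 0.0, 0.3]
finger_gap: 0.001
gripper_force: 0.0
41305 tool z max [-0.09067222 -0.06660467 -0.03212568 -0.02327371] 0.0035161927989156468 [0.6419837  0.01378193 0.13285197]
x [-0.00525402  0.01120653  0.01350301] y [-0.02857127 -0.0066953   0.00045011  0.00777052  0.02936866]
t: 5.1
tcp_pos: [0.6421, 0.0136, 0.1317]
tool_rot: [0.867, 0.498, -0.0, -0.0]
force: [-1.0, -0.8, -1.2]
finger_gap: 0.846
gripper_force: 0.0
34239 tool z max [-0.08804321 -0.05421561 -0.03236721 -0.02539547] 0.9218279246623359 [0.64219564 0.01362959 0.13188478]
x [-0.00843083  0.00689774  0.01120598] y [-0.0489407  -0.03690762  0.03524159  0.03604744  0.04814172]
```

The visible fingertips are about 0.02 m behind the reported TCP (shut), consistent with the contact at collar height. So I must go about 32 mm deeper than the reading suggests.

```bash
python3 -m pendant '[[[0.003,-0.0015,0.05,0,0,0,1],[0,0,0.05,0,0,0,1],[0,0,0.035,0,0,0,1],[0,0,0.017,0,0,0,1],[0,0,0.017,0,0,0,1],[0,0,0,0,0,0,1]]]'; python3 -c "
from h import *
print(vars(manip) if hasattr(manip,'__dict__') else '',monitor.sense()['force'])" | cut -c1-600; python3 tip.py
```

```text
t: 5.75
tcp_pos: [0.6418, 0.0163, -0.0041]
tool_rot: [0.867, 0.498, -0.001, -0.001]
force: [-1.0, -0.0, -0.0]
finger_gap: 0.997
gripper_force: 0.0
{} [-0.97882302 -0.04805995 -0.03862005]
24220 tool z max [-0.09445298 -0.07638292 -0.06426841 -0.06297737] 1.00173767079769 [ 0.64266848  0.0162425  -0.00297057]
x [0.00074584 0.01102222 0.01309799] y [-0.05801672 -0.04729158  0.04128473  0.04656039  0.05882395]
```

No contact, as predicted. Closing.

```bash
python3 -m pendant '[[[0,0,0,0,0,0,0],[0,0,0,0,0,0,0],[0,0,0,0,0,0,0],[0,0,0,0,0,0,0],[0,0,0,0,0,0,0],[0,0,0,0,0,0,0]]]' 60; python3 -m pendant '[[[0,0,-0.03,0,0,0,0],[0,0,-0.05,0,0,0,0],[0,0,-0.05,0,0,0,0],[0,0,0,0,0,0,0]]]'; python3 - <<'E'
from h import *
f=np.nan_to_num(cloud(snap('wrist')).reshape(-1,3)); st=monitor.sense(); T=rot(st['tool_rot'])
goto([.56,.1,.13],79.3)
l=(f-st['tcp_pos'])@T
# bush in tool frame: barrel ahead
p=l[(l[:,0]>.022)&(l[:,0]<.1)&(np.abs(l[:,1])<.035)&(f[:,2]>.06)]
b=p[p[:,0]>.03]
print('barrel top tool z',b[:,2].min(),np.percentile(b[:,2],3),'x end',p[:,0].max(),'y',np.percentile(b[:,1],[1,99]),)
for a0 in(.03,.04,.05,.06,.07):
    q=p[(p[:,0]>a0)&(p[:,0]<a0+.01)]; print(a0,len(q),np.percentile(q[:,2],2) if len(q) else'',np.percentile(q[:,1],[1,99]) if len(q) else '')
c=l[(l[:,0]>-.03)&(l[:,0]<.03)&(np.abs(l[:,1])<.02)&(np.abs(l[:,2]+.05)<.02)]
if len(c): print('collar top z',np.median(c[:,2]),'x max',np.percentile(c[:,0],[1,99]))
E
```

```text
t: 6.4
tcp_pos: [0.6437, 0.0161, -0.0014]
tool_rot: [0.867, 0.498, 0.001, 0.001]
force: [0.3, -0.6, 6.5]
finger_gap: 0.577
gripper_force: 63.1
t: 6.8
tcp_pos: [0.6468, 0.0158, 0.1071]
tool_rot: [0.867, 0.498, 0.005, 0.004]
force: [0.7, -0.6, -0.4]
finger_gap: 0.577
gripper_force: 62.7
tcp [0.6447 0.016  0.1044] yaw 59.73 tilt [ 0.007  -0.0011 -1.    ] turn units -2.846 shift/0.8 [ 0.0835 -0.1236 -0.032 ] after-turn yaw 79.3
barrel top tool z -0.051749129767246514 -0.050316802549264336 x end 0.07494540766540733 y [-0.01749472  0.01969722]
0.03 2239 -0.05047582452244974 [-0.01762542  0.01989953]
0.04 2433 -0.05050966721957391 [-0.01765397  0.01993846]
0.05 2634 -0.050500239375702034 [-0.01763285  0.01984167]
0.06 2890 -0.0505270310969563 [-0.01756185  0.01968885]
0.07 1850 -0.04899160702068831 [-0.01599294  0.0181304 ]
collar top z -0.054655548711314186 x max [-0.01845286  0.02947503]
```

```bash
python3 -m pendant '[[[0,0,-0.04,0,0,-0.95,0],[0,0,-0.04,0,0,-0.95,0],[0,0,-0.04,0,0,-0.95,0],[0,-0.046,0,0,0,0,0],[0.035,-0.046,0,0,0,0,0],[0.035,-0.046,0,0,0,0,0],[0.036,0,0,0,0,0,0],[0,0,0,0,0,0,0],[0,0,0,0,0,0,0]]]'
cat > beam.py <<'E'
from h import *
s=snap('wrist','w3'); w=cloud(s); f=np.nan_to_num(w.reshape(-1,3))
a=np.radians(79.3);d=np.array([np.cos(a),np.sin(a)]);n=np.array([-d[1],d[0]]);c0=np.array([.5635,.1768])
p=f[(f[:,2]>.117)&(f[:,2]<.133)]; u=(p[:,:2]-c0)@d; v=(p[:,:2]-c0)@n
k=(u>-.03)&(u<.2)&(np.abs(v)<.06); p,u,v=p[k],u[k],v[k]; print(len(p),'z',np.median(p[:,2]),'u',u.min(),u.max(),'v',v.min(),v.max())
# sides per u bin, front per v bin
L=[];
for b in np.arange(.005,.15,.005):
    q=(u>b)&(u<b+.005)
    if q.sum()>20: L.append((b+.0025,v[q].min(),v[q].max()))
L=np.array(L); print(np.round(L,4).tolist())
F=[]
for b in np.arange(-.045,.045,.005):
    q=(v>b)&(v<b+.005)
    if q.sum()>20: F.append((b+.0025,u[q].min()))
print(np.round(F,4).tolist())
goto([.552,.12,.2],79.3)
E
python3 beam.py
```

```text
t: 7.75
tcp_pos: [0.5489, 0.1204, 0.1959]
tool_rot: [0.769, 0.639, -0.001, -0.0]
force: [0.2, -0.4, -0.6]
finger_gap: 0.576
gripper_force: 62.7
18310 z 0.1255179822680576 u 0.0018151537482286248 0.07734722156036017 v -0.04836037840317597 0.05205530145011883
[[0.0075, -0.048, 0.0519], [0.0125, -0.0478, 0.052], [0.0175, -0.0484, 0.0517], [0.0225, -0.0482, 0.052], [0.0275, -0.048, 0.0516], [0.0325, -0.0481, 0.0521], [0.0375, -0.0482, 0.0516], [0.0425, -0.0481, 0.052], [0.0475, -0.0482, 0.0516], [0.0525, -0.0481, 0.0517], [0.0575, -0.0482, 0.0516], [0.0625, -0.048, 0.0519], [0.0675, -0.0463, 0.0498], [0.0725, -0.0463, 0.0498], [0.0775, -0.0465, 0.0494]]
[[-0.0425, 0.0019], [-0.0375, 0.0019], [-0.0325, 0.0018], [-0.0275, 0.0026], [-0.0225, 0.0098], [-0.0175, 0.0103], [-0.0125, 0.0103], [-0.0075, 0.011], [-0.0025, 0.0109], [0.0025, 0.0109], [0.0075, 0.0109], [0.0125, 0.0109], [0.0175, 0.0109], [0.0225, 0.0103], [0.0275, 0.0103], [0.0325, 0.0089], [0.0375, 0.0024], [0.0425, 0.0023]]
tcp [0.5493 0.1197 0.196 ] yaw 79.34 tilt [-1.9e-03 -6.0e-04 -1.0e+00] turn units 0.006 shift/0.8 [ 0.001   0.0033 -0.005 ] after-turn yaw 79.3
```

```bash
python3 -m pendant '[[[-0.055,0,0,0,0,0,0],[0,0,0.03,0,0,0,0],[0,0,0.05,0,0,0,0],[0,0,0.05,0,0,0,0],[0,0,0.03,0,0,0,0],[0.012,0.0005,0.016,0,0,0,0],[0,0,0,0,0,0,0],[0,0,0,0,0,0,0]]]'
cat > al.py <<'E'
from h import *
f=np.nan_to_num(cloud(snap('wrist')).reshape(-1,3)); st=monitor.sense(); T=rot(st['tool_rot']); l=(f-st['tcp_pos'])@T
p=l[(l[:,0]>.03)&(l[:,0]<.08)&(np.abs(l[:,1])<.03)&(l[:,2]<-.03)&(l[:,2]>-.06)]
print('barrel y',[np.round(np.percentile(q[:,1],[1,99]).mean(),4) for q in (p[(p[:,0]>a)&(p[:,0]<a+.012)] for a in(.03,.042,.054)) if len(q)>20],'end x',p[:,0].max() if len(p) else None,'axis world z',st['tcp_pos'][2]-np.percentile(p[:,2],2)-.02 if len(p) else None)
b=l[(f[:,2]>.117)&(f[:,2]<.133)&(l[:,0]>.03)&(l[:,0]<.2)&(np.abs(l[:,1])<.08)]
if len(b): print('block y',b[:,1].min(),b[:,1].max(),(b[:,1].min()+b[:,1].max())/2,'x',b[:,0].min(),b[:,0].max(),'z',np.median(f[(f[:,2]>.117)&(f[:,2]<.133)][:,2]))
goto([.5433,.0859,.055],79.3);print(st['force'])
E
python3 al.py
```

```text
t: 8.6
tcp_pos: [0.5446, 0.0861, 0.0567]
tool_rot: [0.77, 0.638, 0.0, 0.0]
force: [-0.2, -0.3, -0.3]
finger_gap: 0.577
gripper_force: 62.7
barrel y [np.float64(-0.0009), np.float64(-0.0009), np.float64(-0.001)] end x 0.07420980257024215 axis world z 0.08439977267335817
block y -0.05087404519487715 0.05032953255266932 -0.0002722563211039128 x 0.09421352863162469 0.10443075135462436 z 0.12588555474909063
tcp [0.545  0.0861 0.0573] yaw 79.33 tilt [ 2.5e-03 -2.0e-04 -1.0e+00] turn units 0.004 shift/0.8 [-0.0007 -0.002   0.0028] after-turn yaw 79.3
[-0.67543083  0.76590146 -1.67438731]
```

```bash
python3 -m pendant '[[[0.01,0.0007,-0.0013,0,0,0,0],[0.01,0,0,0,0,0,0],[0.007,0,0,0,0,0,0],[0.006,0,0,0,0,0,0],[0.006,0,0,0,0,0,0],[0,0,0,0,0,0,0]]]'; python3 al.py
```

```text
t: 9.25
tcp_pos: [0.5509, 0.1176, 0.0577]
tool_rot: [0.77, 0.638, 0.001, 0.0]
force: [0.9, 0.9, 1.6]
finger_gap: 0.577
gripper_force: 62.8
barrel y [np.float64(-0.0006), np.float64(-0.0007), np.float64(-0.0007)] end x 0.058102752834620894 axis world z 0.08555328818170135
block y -0.051102156463770865 0.05043507496587641 -0.0003335407489472274 x 0.06242891019560792 0.10491682238709898 z 0.12583110490026717
tcp [0.5509 0.1175 0.0576] yaw 79.31 tilt [ 2.e-03  9.e-04 -1.e+00] turn units 0.001 shift/0.8 [-0.0406 -0.002   0.0033] after-turn yaw 79.3
[1.46684207 1.86542843 1.94488982]
```

Entering freely, about 12 mm in. Pushing on.

```bash
python3 -m pendant '[[[0.01,0,0,0,0,0,0],[0.01,0,0,0,0,0,0],[0.01,0,0,0,0,0,0],[0.01,0,0,0,0,0,0],[0.008,0,0,0,0,0,0],[0.002,0,0,0,0,0,0],[0,0,0,0,0,0,0]]]'; python3 -m pendant '[[[0.002,0,0,0,0,0,0],[0.001,0,0,0,0,0,0],[0,0,0,0,0,0,0]]]';  python3 al.py
```

```text
t: 10.0
tcp_pos: [0.5585, 0.1568, 0.0578]
tool_rot: [0.77, 0.638, 0.001, 0.001]
force: [1.2, -1.6, 5.4]
finger_gap: 0.577
gripper_force: 63.2
t: 10.3
tcp_pos: [0.5588, 0.1584, 0.0578]
tool_rot: [0.77, 0.638, 0.001, 0.001]
force: [0.9, -2.4, 5.8]
finger_gap: 0.579
gripper_force: 63.4
barrel y [] end x None axis world z None
block y -0.051173542684437426 0.05050802990089918 -0.0003327563917691241 x 0.030000337337825013 0.10523603033097613 z 0.125402841726473
tcp [0.5588 0.1584 0.0578] yaw 79.34 tilt [ 1.9e-03 -4.0e-04 -1.0e+00] turn units 0.006 shift/0.8 [-0.0927 -0.0022  0.0035] after-turn yaw 79.3
[ 1.61403242 -2.62123672  5.56176002]
```

```bash
for i in 1; do python3 -m pendant '[[[0.002,0,0,0,0,0,0],[0,0,0,0,0,0,0]]]'; done; python3 -m pendant '[[[0.002,0,0,0,0,0,0],[0,0,0,0,0,0,0]]]'
```

```text
t: 10.55
tcp_pos: [0.5589, 0.1591, 0.0578]
tool_rot: [0.77, 0.638, -0.0, 0.001]
force: [0.3, -6.6, 5.6]
finger_gap: 0.576
gripper_force: 63.5
t: 10.75
tcp_pos: [0.5589, 0.1591, 0.0578]
tool_rot: [0.77, 0.638, -0.001, 0.002]
force: [0.1, -12.6, 6.8]
finger_gap: 0.578
gripper_force: 63.7
```

Seated: the push force climbs with no further motion. Now release, rise and head over to the arm.

```bash
python3 -m pendant '[[[0.002,0,0,0,0,0,0],[0,0,0,0,0,0,0],[-0.006,0,0,0,0,0,0.7],[0,0,0,0,0,0,1],[0,0,0,0,0,0,1],[0,0,0,0,0,0,1],[0,0,0,0,0,0,1],[0,0,0,0,0,0,1]]]'; python3 -m pendant '[[[0,0,-0.03,0,0,0,1],[0,0,-0.06,0,0,0,1],[0,0,-0.06,0,0,0,1],[0,0,-0.03,0,0,-0.84,1],[0,0,0,0,0,-0.83,1],[0,0,0,0,0,-0.83,1],[0,0,0,0,0,-0.83,1],[0,0,0,0,0,-0.83,1],[-0.045,-0.035,0,0,0,0,1],[-0.045,-0.035,0,0,0,0,1],[-0.045,-0.035,0,0,0,0,1],[-0.045,-0.035,0,0,0,0,1],[-0.045,-0.035,0,0,0,0,1],[-0.045,-0.035,0,0,0,0,1],[-0.045,-0.035,0,0,0,0,1],[0,0,0,0,0,0,1],[0,0,0,0,0,0,1]]]'
python3 - <<'E'
from h import *
s=snap('wrist','w4');w=cloud(s);f=np.nan_to_num(w.reshape(-1,3))
c=np.array([.4283,-.0731]);d=np.array([-.3068,.9518]);n=np.array([-d[1],d[0]])
u=(f[:,:2]-c)@d;v=(f[:,:2]-c)@n
k=(u>-.12)&(u<.14)&(abs(v)<.03)&(f[:,2]>.012)&(f[:,2]<.05);L=[]
for b in np.arange(-.12,.14,.02):
    q=k&(u>b)&(u<b+.02)
    if q.sum()>50: L.append((b+.01,v[q].min(),v[q].max(),f[q,2].max()))
print(np.round(L,4).tolist(),'u range',u[k].min(),u[k].max())
g=s['pixels'].reshape(-1,3).mean(1); t=k&(abs(v)<.006)&(f[:,2]>.02)
for b in np.arange(-.01,.04,.002):
    q=t&(u>b)&(u<b+.002)
    if q.sum(): print(round(b,3),int(g[q].mean()),end=' ')
goto([.45,-.1406,.22],107.86)
t=snap('top','t5');wt=cloud(t)
im=t['pixels'][:,:,::-1];cv2.imwrite('pics/t5c.png',cv2.resize(im[140:260,130:330],None,fx=3,fy=3))
cv2.imwrite('pics/m4.png',np.hstack([cv2.resize(s['pixels'][:,:,::-1],(430,322)),cv2.resize(im[150:250,150:250],(322,322))]))
E
```

```text
t: 11.55
tcp_pos: [0.5577, 0.1589, 0.0571]
tool_rot: [0.77, 0.638, -0.0, -0.0]
force: [0.1, -0.1, 0.2]
finger_gap: 1.0
gripper_force: 0.0
t: 13.25
tcp_pos: [0.4486, -0.1424, 0.2013]
tool_rot: [0.59, 0.808, 0.0, -0.0]
force: [-0.3, 0.2, 0.2]
finger_gap: 0.998
gripper_force: 0.0
[[-0.11, -0.0134, 0.0164, 0.0322], [-0.09, -0.0131, 0.0161, 0.0322], [-0.07, -0.0128, 0.0158, 0.0324], [-0.05, -0.0125, 0.0165, 0.0324], [-0.03, -0.0135, 0.0163, 0.0324], [-0.01, -0.0132, 0.016, 0.0327], [0.01, -0.0128, 0.0166, 0.0328], [0.03, -0.0135, 0.0166, 0.0322], [0.05, -0.0133, 0.0161, 0.0332], [0.07, -0.0129, 0.0165, 0.0323], [0.09, -0.0126, 0.0165, 0.0323]] u range -0.11995475221527753 0.08772731716646066
-0.01 86 -0.008 88 -0.006 98 -0.004 107 -0.002 108 0.0 109 0.002 108 0.004 108 0.006 109 0.008 109 0.01 109 0.012 104 0.014 63 0.016 71 0.018 107 0.02 109 0.022 109 0.024 109 0.026 109 0.028 109 0.03 109 0.032 109 0.034 109 0.036 109 0.038 109 tcp [ 0.4488 -0.1414  0.2012] yaw 107.87 tilt [-2.e-04  7.e-04 -1.e+00] turn units 0.001 shift/0.8 [ 0.0004  0.0017 -0.0235] after-turn yaw 107.9
```

View pics/m4.png

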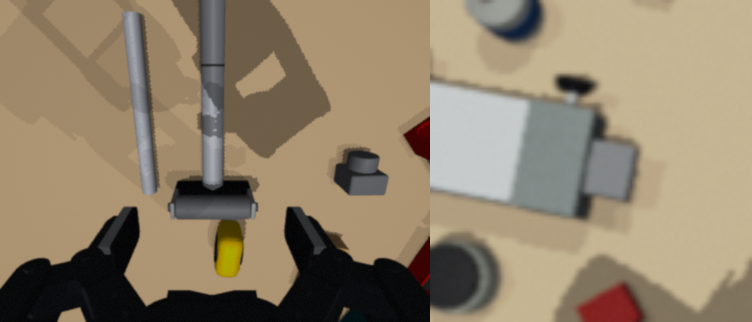

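The bush is home (right inset: collar flush on the block at about (610,170)). On the left, the tube lies along the tool axis with its ring at (212,65). Descending onto the tube.

```bash
python3 -m pendant '[[[0.002,0,0.05,0,0,0,1],[0,0,0.06,0,0,0,1],[0,0,0.06,0,0,0,1],[0,0,0.05,0,0,0,1],[0,0,0.03,0,0,0,1],[0,0,0.02,0,0,0,1],[0,0,0,0,0,0,1],[0,0,0,0,0,0,0],[0,0,0,0,0,0,0],[0,0,0,0,0,0,0],[0,0,0,0,0,0,0],[0,0,0,0,0,0,0],[0,0,0,0,0,0,0],[0,0,0,0,0,0,0]]]' 80; python3 -c "
from h import *
goto([.4482,-.1397,-.015],107.86)"
```

```text
t: 14.75
tcp_pos: [0.4491, -0.1404, -0.0134]
tool_rot: [0.588, 0.809, 0.0, 0.001]
force: [0.7, 1.7, 7.4]
finger_gap: 0.32
gripper_force: 78.3
tcp [ 0.4491 -0.1404 -0.0134] yaw 107.91 tilt [ 0.0022 -0.001  -1.    ] turn units 0.007 shift/0.8 [ 0.0012 -0.0009  0.002 ] after-turn yaw 107.9
```

```bash
python3 -m pendant '[[[0,0,-0.02,0,0,0,0],[0,0,-0.05,0,0,0,0],[0,0,-0.05,0,0,0,0],[0,0,-0.05,0,0,0,0],[0,0,0,0,0,0.83,0],[0,0,0,0,0,0.83,0],[0,0,0,0,0,0.83,0],[0,0,0,0,0,0.83,0],[0,0,0,0,0,0.84,0],[0,0,0,0,0,0,0],[0,0,0,0,0,0,0]]]'
cat > tb.py <<'E'
from h import *
s=snap('wrist'); f=np.nan_to_num(cloud(s).reshape(-1,3)); st=monitor.sense(); T=rot(st['tool_rot']); l=(f-st['tcp_pos'])@T
g=s['pixels'].reshape(-1,3).mean(1)
k=(l[:,0]>.015)&(l[:,0]<.25)&(np.abs(l[:,1])<.03)&(l[:,2]<.0)&(l[:,2]>-.07)
for a in np.arange(.02,.22,.015):
    q=l[k&(l[:,0]>a)&(l[:,0]<a+.015)]
    if len(q)>50: print(round(a+.0075,4),'y',np.round(np.percentile(q[:,1],[1,99]).mean(),4),'axis z',np.round(np.percentile(q[:,2],2)+.015,4),end=' | ')
t=k&(np.abs(l[:,1])<.006)
x=l[t,0];gg=g[t];r=x[(gg<80)&(x>.06)&(x<.11)];print('\nring x',np.median(r),len(r),np.percentile(r,[5,95]) if len(r) else '')
f=np.nan_to_num(cloud(snap('top')).reshape(-1,3)); a=np.radians(79.3);d=np.array([np.cos(a),np.sin(a)]);n=np.array([-d[1],d[0]])
u=(f[:,:2]-[.562,.179])@d;v=(f[:,:2]-[.562,.179])@n
for a in(-.035,-.025,-.015,.01,.03):
    q=f[(abs(u-a)<.005)&(abs(v)<.018)]; e=v[(abs(u-a)<.005)&(abs(v)<.06)&(f[:,2]>.09)]
    print('u',a,'z',np.round(np.median(q[:,2]),4),'v',np.round((e.min()+e.max())/2,4) if len(e) else '')
goto([.511,-.091,.12],79.3)
E
python3 tb.py
```

```text
t: 15.85
tcp_pos: [0.4481, -0.14, 0.1214]
tool_rot: [0.769, 0.639, -0.0, -0.0]
force: [-0.6, -0.7, -2.5]
finger_gap: 0.321
gripper_force: 79.5
0.0275 y -0.0005 axis z -0.0299 | 0.0425 y -0.0005 axis z -0.0299 | 0.0575 y -0.0005 axis z -0.0301 | 0.0725 y -0.0004 axis z -0.0302 | 0.0875 y -0.0005 axis z -0.0303 | 0.1025 y -0.0004 axis z -0.0303 | 0.1175 y -0.0005 axis z -0.027 | 
ring x 0.08575506136295165 330 [0.08448861 0.08723489]
u -0.035 z 0.1048 v -0.001
u -0.025 z 0.1093 v -0.001
u -0.015 z 0.1105 v -0.0013
u 0.01 z 0.1267 v -0.001
u 0.03 z 0.1267 v -0.0058
tcp [ 0.4483 -0.1401  0.1213] yaw 79.39 tilt [-1.e-04  1.e-04 -1.e+00] turn units 0.014 shift/0.8 [0.0748 0.0657 0.0017] after-turn yaw 79.3
```

```bash
python3 -m pendant '[[[0.02,0.033,0,0,0,0.014,0],[0.02,0.033,0,0,0,0,0],[0.02,0,0.03,0,0,0,0],[0.02,0,0.03,0,0,0,0],[0,0,0.023,0,0,0,0],[0,0,0,0,0,0,0],[0,0,0,0,0,0,0]]]'; python3 - <<'E'
from h import *
goto([.5124,-.0867,.055],79.3); goto([.5124,-.0867,.055],79.3)
a=snap('top','t6');b=snap('side','s6')
x=cv2.resize(a['pixels'][150:250,180:340,::-1],(640,400),interpolation=cv2.INTER_CUBIC)
cv2.imwrite('pics/m6.png',x)
f=np.nan_to_num(cloud(a).reshape(-1,3)); d=np.array([.1857,.9826]);n=np.array([-d[1],d[0]])
u=(f[:,:2]-[.562,.179])@d;v=(f[:,:2]-[.562,.179])@n
for q0 in np.arange(-.15,.0,.01):
    k=(abs(u-q0)<.005)&(abs(v)<.04)&(f[:,2]>.075)
    if k.sum()>5: print(round(q0,3),k.sum(),'v',np.round((v[k].min()+v[k].max())/2,4),'z',np.round(np.percentile(f[k,2],80),4))
E
```

```text
t: 16.65
tcp_pos: [0.5123, -0.0872, 0.0548]
tool_rot: [0.77, 0.638, -0.0, -0.0]
force: [-0.0, 0.7, -1.8]
finger_gap: 0.32
gripper_force: 79.5
tcp [ 0.5123 -0.0872  0.0548] yaw 79.26 tilt [-5.e-04  1.e-04 -1.e+00] turn units -0.006 shift/0.8 [ 0.0006  0.     -0.0002] after-turn yaw 79.3
tcp [ 0.5123 -0.0872  0.0548] yaw 79.26 tilt [-5.e-04  1.e-04 -1.e+00] turn units -0.006 shift/0.8 [ 0.0006  0.     -0.0002] after-turn yaw 79.3
-0.15 32 v -0.0015 z 0.0989
-0.14 33 v -0.0022 z 0.1002
-0.13 32 v -0.0026 z 0.0994
-0.12 33 v -0.0018 z 0.0995
-0.11 32 v -0.0025 z 0.0998
-0.1 31 v -0.0014 z 0.0991
-0.09 34 v -0.0023 z 0.1
-0.08 33 v -0.003 z 0.1005
-0.07 23 v -0.0021 z 0.0978
-0.04 54 v -0.001 z 0.111
-0.03 58 v -0.0011 z 0.111
-0.02 53 v -0.0015 z 0.1115
-0.01 56 v -0.0006 z 0.1122
```

View pics/m6.png

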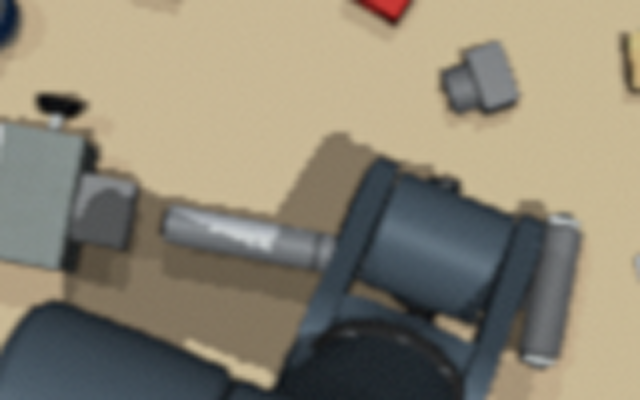

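Tube (tip at (165,220)) lined up with the collar (130,212), within about 1 mm by the numbers. Trimming 0.8 mm and entering.

```bash
python3 -m pendant '[[[0.01,-0.001,-0.001,0,0,0,0],[0.012,0,0,0,0,0,0],[0.008,0,0,0,0,0,0],[0.006,0,0,0,0,0,0],[0.006,0,0,0,0,0,0],[0.006,0,0,0,0,0,0],[0,0,0,0,0,0,0]]]'; python3 -c "
from h import *
goto([.5124,-.0867,.055],79.3)"
```

```text
t: 17.45
tcp_pos: [0.5186, -0.0484, 0.0556]
tool_rot: [0.77, 0.638, 0.0, -0.0]
force: [1.2, 0.2, -3.9]
finger_gap: 0.318
gripper_force: 79.4
tcp [ 0.5186 -0.0484  0.0556] yaw 79.25 tilt [-3.e-04  5.e-04 -1.e+00] turn units -0.007 shift/0.8 [-0.0485  0.0013  0.0008] after-turn yaw 79.3
```

```bash
python3 -m pendant '[[[0.012,0,0,0,0,0,0],[0.012,0,0,0,0,0,0],[0.012,0,0,0,0,0,0],[0.012,0,0,0,0,0,0],[0,0,0,0,0,0,0]]]'; python3 -m pendant '[[[0.012,0,0,0,0,0,0],[0.012,0,0,0,0,0,0],[0.012,0,0,0,0,0,0],[0.012,0,0,0,0,0,0],[0.012,0,0,0,0,0,0],[0,0,0,0,0,0,0],[0,0,0,0,0,0,0]]]'
cat > rg.py <<'E'
from h import *
s=snap('wrist','w7'); f=np.nan_to_num(cloud(s).reshape(-1,3)); st=monitor.sense(); T=rot(st['tool_rot']); l=(f-st['tcp_pos'])@T
g=s['pixels'].reshape(-1,3).mean(1)
t=(np.abs(l[:,1])<.006)&(abs(l[:,2]+.045)<.004)&(l[:,0]>.06); x=l[t,0]; r=x[(g[t]<80)&(x<.095)]; print('ring',np.median(r) if len(r) else None,len(r),'tube vis max',x.max(), 'axis z',[np.round(np.median(l[t][abs(x-a)<.005][:,2])+.015,4) for a in(.07,.08)])
c=(np.abs(l[:,1])<.02)&(abs(l[:,2]+.055)<.005)&(l[:,0]>.06); print('collar top x',np.percentile(l[c,0],[0.5,99.5]) if c.any() else None,'z',np.median(l[c,2]) if c.any() else None, 'y',l[(abs(l[:,2]+.055)<.004)&(l[:,0]>.06)&(abs(l[:,1])<.04)][:,1].mean() if c.any() else None)
if c.any():
    q=l[c];print('collar slope',np.polyfit(q[:,0],q[:,2],1)[0])
b=(f[:,2]>.119)&(f[:,2]<.132)&(np.abs(l[:,1])<.045)&(l[:,0]>.06); print('block x',l[b,0].min() if b.any() else None)
print(st['tcp_pos'],st['force'])
E
python3 rg.py
```

```text
t: 17.95
tcp_pos: [0.5259, -0.0098, 0.0556]
tool_rot: [0.77, 0.638, 0.0, -0.0]
force: [-0.2, -0.0, -3.2]
finger_gap: 0.323
gripper_force: 79.4
t: 18.65
tcp_pos: [0.5348, 0.036, 0.0556]
tool_rot: [0.77, 0.638, -0.0, 0.0]
force: [0.3, -0.2, -2.7]
finger_gap: 0.321
gripper_force: 79.5
ring 0.08605103251356878 303 tube vis max 0.10498500609394021 axis z [np.float64(-0.0288), np.float64(-0.0289)]
collar top x [0.10408252 0.10814815] z -0.05284258355318938 y -0.00014490820032710312
collar slope -0.10756576691413786
block x None
[0.53476764 0.03569762 0.05561316] [ 0.81936006  1.02730045 -2.25767967]
```

```bash
python3 -m pendant '[[[0.01,0,0,0,0,0,0],[0.006,0,0,0,0,0,0],[0.003,0,0,0,0,0,0],[0,0,0,0,0,0,0],[0,0,0,0,0,0,0]]]'; python3 rg.py; python3 -c "
import cv2;a=cv2.imread('pics/w7.png');cv2.imwrite('pics/w7c.png',cv2.resize(a[0:150,190:390],None,fx=3.5,fy=3.5,interpolation=cv2.INTER_CUBIC))"
```

```text
t: 19.2
tcp_pos: [0.5376, 0.0507, 0.0556]
tool_rot: [0.77, 0.638, -0.0, -0.0]
force: [-0.2, 0.1, -2.5]
finger_gap: 0.319
gripper_force: 79.5
ring 0.08611495235128688 311 tube vis max 0.08931919828611964 axis z [np.float64(-0.0289), np.float64(-0.0289)]
collar top x [0.08914402 0.10769616] z -0.05313722051889935 y -0.00022660489876074366
collar slope -0.03617547531107769
block x None
[0.53763859 0.05056594 0.05564815] [-1.00017506  0.15835387 -1.98600492]
```

View pics/w7c.png

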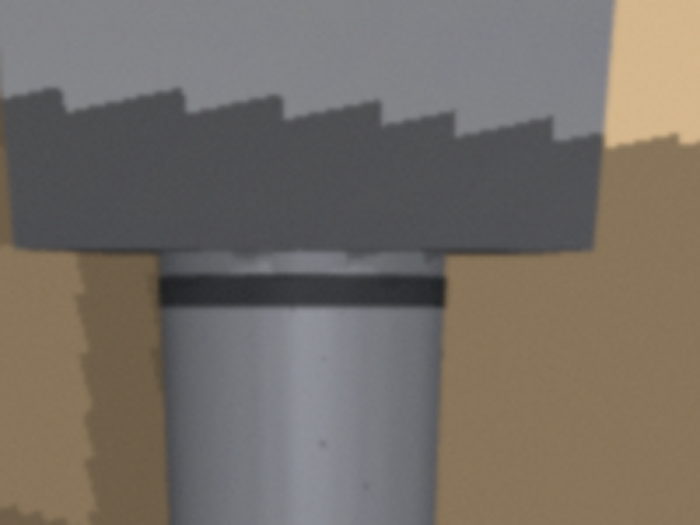

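The ring centre is at crop row 291 and the collar edge at row 250, about 4 mm still to go.

```bash
python3 -m pendant '[[[0.003,0,0,0,0,0,0],[0.001,0,0,0,0,0,0],[0,0,0,0,0,0,0],[0,0,0,0,0,0,0]]]'; python3 rg.py; python3 -c "
import cv2;a=cv2.imread('pics/w7.png');cv2.imwrite('pics/w8c.png',cv2.resize(a[0:150,190:390],None,fx=3.5,fy=3.5,interpolation=cv2.INTER_CUBIC))
print(a[55:100,270:292].mean((1,2)).astype(int).tolist(),a[55:100,200:225].mean((1,2)).astype(int).tolist())"
```

```text
t: 19.65
tcp_pos: [0.5383, 0.0538, 0.0556]
tool_rot: [0.77, 0.638, 0.0, -0.0]
force: [-0.1, -0.0, -2.0]
finger_gap: 0.32
gripper_force: 79.5
ring 0.0851121844008097 166 tube vis max 0.08605528252650038 axis z [np.float64(-0.0289), np.float64(-0.0289)]
collar top x [0.08589702 0.10758344] z -0.053160707717812124 y -0.0002827975592472305
collar slope -0.03453310105473913
block x None
[0.53826442 0.05375044 0.05565599] [-0.21050564 -0.37623004 -1.87760432]
[81, 81, 81, 80, 81, 80, 81, 80, 80, 80, 80, 80, 80, 81, 80, 81, 80, 80, 81, 81, 80, 80, 81, 81, 81, 80, 77, 66, 54, 50, 50, 56, 83, 118, 133, 139, 140, 140, 140, 140, 140, 140, 140, 140, 140] [79, 79, 79, 79, 79, 79, 79, 79, 78, 78, 78, 78, 78, 78, 79, 78, 78, 78, 79, 79, 79, 79, 79, 79, 79, 79, 83, 94, 102, 104, 104, 104, 105, 104, 103, 102, 103, 103, 103, 104, 104, 104, 104, 104, 105]
```

View pics/w8c.png

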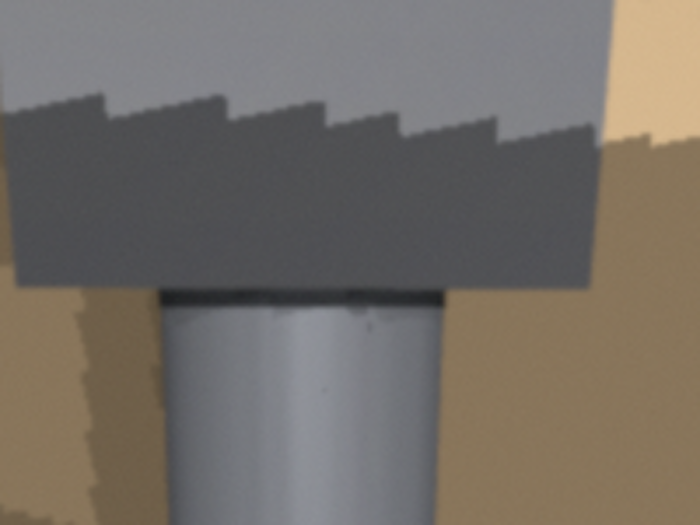

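The ring is half covered by the collar face (rows 289–305 of a 28-px ring), so it is level with the face. Releasing and rising.

```bash
python3 -m pendant '[[[0,0,0,0,0,0,0.5],[0,0,0,0,0,0,0.7],[0,0,0,0,0,0,1],[0,0,0,0,0,0,1],[0,0,0,0,0,0,1],[0,0,0,0,0,0,1],[0,0,-0.02,0,0,0,1],[0,0,-0.04,0,0,0,1],[0,0,-0.05,0,0,0,1],[0,0,-0.05,0,0,0,1],[0,0,0,0,0,0,1],[0,0,0,0,0,0,1]]]'; python3 - <<'E'
from h import *
s=snap('wrist'); t=snap('side')
f=np.nan_to_num(cloud(s).reshape(-1,3)); g=s['pixels'].reshape(-1,3).mean(1)
d=np.array([.1857,.9826]);n=np.array([-d[1],d[0]]);u=(f[:,:2]-[.562,.179])@d;v=(f[:,:2]-[.562,.179])@n
def prof(z0,z1,h): 
    k=(abs(v)<h)&(f[:,2]>z0)&(f[:,2]<z1);return k
k=prof(.104,.116,.02)&(u<.01)&(u>-.06);print('collar u',np.percentile(u[k],[1,99]),'z slope',np.polyfit(u[k],f[k,2],1))
k=prof(.07,.103,.005)&(u<-.03)&(u>-.12);print('tube slope',np.polyfit(u[k],f[k,2],1)); r=u[k][g[k]<75]; print('dark u',np.percentile(r,[5,50,95]) if len(r) else None)
k=(f[:,2]>.119)&(f[:,2]<.132)&(abs(v)<.045)&(u>-.03)&(u<.05);print('block u min',u[k].min() if k.any() else None)
A=cv2.resize(s['pixels'][:,:,::-1],(400,300));B=cv2.resize(t['pixels'][120:330,130:410,::-1],(400,300));cv2.imwrite('pics/m9.png',np.hstack([A,B])); print(monitor.sense()['force'])
E
```

```text
t: 20.9
tcp_pos: [0.5387, 0.0537, 0.1847]
tool_rot: [0.77, 0.638, 0.001, 0.001]
force: [0.2, -0.3, -1.4]
finger_gap: 1.002
gripper_force: 0.0
collar u [-0.04176505  0.00035415] z slope [0.04774038 0.10978717]
tube slope [0.08696074 0.09933893]
dark u None
block u min -0.0003064561444395075
[-0.96798079 -0.03339259 -0.77650482]
```

View pics/m9.png

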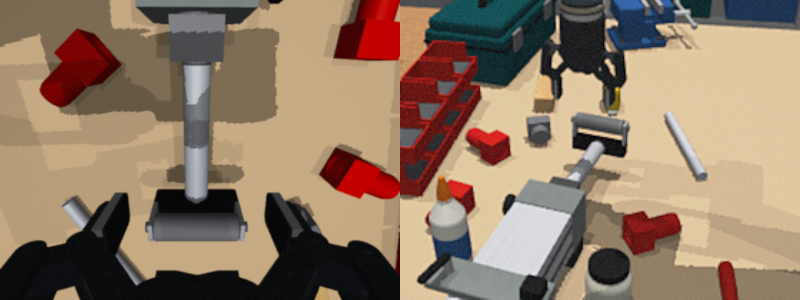

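The arm stands in the bush with the roller on top (left (195,225), right (600,130)), sagging about 0.09 rad, which is within the expected range. Now a numeric check that the ring and bush stayed put.

```bash
python3 - <<'E'
from h import *
s=snap('wrist');w=cloud(s);g=s['pixels'].mean(2);d=np.array([.1857,.9826])
for c in (258,275,290):
  for r in range(72,102): 
    p=w[r,c]; print(r,int(g[r,c]),np.round((p[:2]-[.562,.179])@d*1000,1),np.round(p[2]*1000,1),end=' ; ')
  print()
E
```

```text
72 76 -33.4 109.5 ; 73 76 -33.9 108.4 ; 74 75 -34.5 108.2 ; 75 76 -35.1 107.6 ; 76 73 -35.8 108.0 ; 77 76 -36.4 107.9 ; 78 75 -37.0 108.2 ; 79 75 -37.6 107.8 ; 80 75 -38.2 107.8 ; 81 74 -38.8 107.0 ; 82 74 -39.5 107.8 ; 83 75 -40.1 107.9 ; 84 74 -40.7 107.2 ; 85 72 -41.4 109.0 ; 86 64 -42.0 107.3 ; 87 49 -42.5 86.5 ; 88 41 -43.2 87.6 ; 89 46 -43.9 86.3 ; 90 60 -44.6 84.6 ; 91 72 -45.3 86.0 ; 92 72 -46.0 84.8 ; 93 71 -46.7 84.7 ; 94 74 -47.4 83.2 ; 95 72 -48.1 84.0 ; 96 72 -48.8 85.4 ; 97 72 -49.5 84.4 ; 98 71 -50.2 82.5 ; 99 72 -50.9 84.8 ; 100 70 -51.7 82.9 ; 101 71 -52.3 83.8 ; 
72 76 -33.4 109.2 ; 73 75 -33.9 108.5 ; 74 77 -34.5 108.1 ; 75 75 -35.1 106.1 ; 76 77 -35.8 109.0 ; 77 77 -36.4 108.2 ; 78 76 -37.0 109.5 ; 79 75 -37.6 108.8 ; 80 75 -38.2 107.1 ; 81 75 -38.8 107.3 ; 82 75 -39.5 107.3 ; 83 76 -40.1 107.2 ; 84 76 -40.7 108.4 ; 85 81 -41.4 107.1 ; 86 94 -42.0 109.5 ; 87 95 -42.6 96.2 ; 88 88 -43.2 95.1 ; 89 85 -43.9 96.7 ; 90 93 -44.6 95.7 ; 91 124 -45.2 97.4 ; 92 174 -45.9 93.7 ; 93 195 -46.5 96.4 ; 94 199 -47.2 95.0 ; 95 199 -47.9 95.6 ; 96 199 -48.6 94.5 ; 97 199 -49.3 95.2 ; 98 199 -50.0 93.7 ; 99 199 -50.6 95.3 ; 100 198 -51.3 94.7 ; 101 199 -52.0 94.8 ; 
72 76 -33.3 106.6 ; 73 77 -33.9 108.5 ; 74 77 -34.6 108.6 ; 75 76 -35.2 109.2 ; 76 77 -35.7 107.0 ; 77 76 -36.4 107.1 ; 78 77 -37.0 109.1 ; 79 75 -37.7 109.8 ; 80 76 -38.2 107.4 ; 81 77 -38.9 108.3 ; 82 76 -39.5 107.4 ; 83 76 -40.1 107.5 ; 84 76 -40.7 108.2 ; 85 77 -41.4 107.8 ; 86 83 -42.0 108.8 ; 87 71 -42.6 94.5 ; 88 65 -43.2 94.1 ; 89 63 -43.9 94.6 ; 90 77 -44.6 91.7 ; 91 116 -45.2 93.3 ; 92 148 -45.9 91.9 ; 93 159 -46.6 93.9 ; 94 160 -47.3 92.4 ; 95 159 -48.0 92.8 ; 96 159 -48.6 92.8 ; 97 159 -49.3 93.2 ; 98 160 -50.0 92.4 ; 99 160 -50.7 91.8 ; 100 159 -51.4 92.5 ; 101 160 -52.1 92.0 ;
```

With the sag, the ring sits about 1.5 mm outside the face. Regrip a little lower (following the sag), nudge 1.5 mm in, and release.

```bash
python3 -m pendant '[[[0,0,0.05,0,0,0,1],[0,0,0.05,0,0,0,1],[0,0,0.04,0,0,0,1],[0,0,0.02,0,0,0,1],[0,0,0.008,0,0,0,1],[0,0,0,0,0,0,0],[0,0,0,0,0,0,0],[0,0,0,0,0,0,0],[0,0,0,0,0,0,0],[0,0,0,0,0,0,0],[0,0,0,0,0,0,0],[0,0,0,0,0,0,0]]]' 50; python3 -m pendant '[[[0.001,0,-0.002,0,0,0,0],[0.001,0,-0.002,0,0,0,0],[0,0,0,0,0,0,0],[0,0,0,0,0,0,0]]]'; python3 -m pendant '[[[0,0,0,0,0,0,0.5],[0,0,0,0,0,0,0.7],[0,0,0,0,0,0,1],[0,0,0,0,0,0,1],[0,0,0,0,0,0,1],[0,0,0,0,0,0,1],[0,0,-0.02,0,0,0,1],[0,0,-0.04,0,0,0,1],[0,0,-0.05,0,0,0,1],[0,0,-0.055,0,0,0,1],[0,0,0,0,0,0,1],[0,0,0,0,0,0,1]]]'
python3 - <<'E'
from h import *
s=snap('wrist');w=cloud(s);g=s['pixels'].mean(2);d=np.array([.1857,.9826])
for c in (275,290):
  for r in range(78,100): 
    p=w[r,c]; print(int(g[r,c]),np.round((p[:2]-[.562,.179])@d*1000,1),np.round(p[2]*1000),end=' ; ')
  print()
f=np.nan_to_num(w.reshape(-1,3));n=np.array([-d[1],d[0]]);u=(f[:,:2]-[.562,.179])@d;v=(f[:,:2]-[.562,.179])@n
k=(abs(v)<.02)&(f[:,2]>.104)&(f[:,2]<.116)&(u<-.005)&(u>-.038);print('collar slope',np.polyfit(u[k],f[k,2],1))
k=(abs(v)<.005)&(f[:,2]>.07)&(f[:,2]<.103)&(u<-.05)&(u>-.12);print('tube slope',np.polyfit(u[k],f[k,2],1))
k=(f[:,2]>.119)&(f[:,2]<.132)&(abs(v)<.045)&(u>-.03)&(u<.05);print('block u min',u[k].min())
E
```

```text
t: 22.25
tcp_pos: [0.5388, 0.0537, 0.05]
tool_rot: [0.77, 0.638, 0.001, 0.001]
force: [-1.0, -0.3, 5.4]
finger_gap: 0.33
gripper_force: 51.2
t: 22.65
tcp_pos: [0.5383, 0.0553, 0.052]
tool_rot: [0.77, 0.638, -0.0, -0.0]
force: [0.5, -0.8, -2.9]
finger_gap: 0.328
gripper_force: 50.6
t: 23.85
tcp_pos: [0.539, 0.0553, 0.1856]
tool_rot: [0.77, 0.638, 0.001, 0.001]
force: [-0.9, -0.9, -1.1]
finger_gap: 1.003
gripper_force: 0.0
76 -35.1 109.0 ; 77 -35.7 108.0 ; 76 -36.4 108.0 ; 76 -37.0 109.0 ; 75 -37.6 107.0 ; 75 -38.2 108.0 ; 75 -38.9 108.0 ; 75 -39.5 108.0 ; 76 -40.1 107.0 ; 89 -40.8 107.0 ; 112 -41.4 107.0 ; 98 -42.1 97.0 ; 90 -42.7 96.0 ; 118 -43.4 96.0 ; 175 -44.1 96.0 ; 195 -44.8 96.0 ; 198 -45.4 96.0 ; 198 -46.1 96.0 ; 198 -46.8 95.0 ; 197 -47.5 96.0 ; 199 -48.2 96.0 ; 199 -48.9 95.0 ; 
76 -35.1 109.0 ; 77 -35.7 107.0 ; 76 -36.4 109.0 ; 77 -37.0 107.0 ; 75 -37.6 108.0 ; 75 -38.2 108.0 ; 76 -38.9 109.0 ; 77 -39.5 108.0 ; 76 -40.1 107.0 ; 88 -40.8 107.0 ; 108 -41.4 109.0 ; 88 -42.1 92.0 ; 73 -42.8 92.0 ; 97 -43.4 91.0 ; 124 -44.1 91.0 ; 134 -44.8 90.0 ; 139 -45.5 91.0 ; 140 -46.2 91.0 ; 141 -46.9 90.0 ; 141 -47.6 90.0 ; 140 -48.3 90.0 ; 141 -49.0 90.0 ; 
collar slope [0.04298157 0.10981125]
tube slope [0.07973706 0.09918899]
block u min -0.0002775924294378103
```

The ring is now level with the collar face to about 0.5 mm, the bush is home, and the gripper is clear.

```bash
python3 -c "
from station import job
print(job.sign_off())"
```

```text
the job is handed in; nothing more can be done
None
```

I handed the job in at about 24 s. The bush is fully home in the bore, and the arm's tube is through it with the ring level with the collar face to about 0.5 mm and the roller on top. Both have been let go; the tube sags about 0.08 rad, within the stated range. I did not touch the bystanders. My first grip on the bush missed, with the shut fingers pressing on its collar at about 18 N.

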